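Tip the lid off the nut box and rack it

TASK

Open the dark steel nut box: hook the red lid from below by its overhanging front lip, tip it up until it leans by itself against the yellow back rest, and let go of it. Then take it by its raised edge, lift it off the box and set it down gently, standing upright on edge in the free slot of the green steel lid rack, about in the middle of the slot's length. Never force or drop the lid, and leave the other things on the table where they are.

Things in the scene. Friction and masses are not known exactly. Their poses are not given: they have to be found in the camera images.
- box: dark steel nut box fixed to the table, 110 mm deep (x -55 to 55), 128 mm wide (y). Origin: centre of its underside, z up, front faces -x. The lid lies flat on seats 80 mm above the origin (wall rims and a rear ledge from x = 25 to 55), between side cheeks at y = -60 and 60 that rise 6 mm above the seat. Outer face of the front wall: x = -55.
- rest_foot (a point): middle of the foot of the yellow back rest's front face, on the box's rear ledge (x = 50 mm, z = 80 mm in the box's frame). The rest is a plate 100 mm wide, 75 mm long, 5 mm thick that leans back, to the box's +x, by 12 degrees from the vertical
- lid: loose red flat lid, 122 (x) x 116 (y) x 8 mm thick, about 0.3 kg. Origin: centre of its underside; z out of its top, -x towards its front lip (white stripe). Closed, its axes are parallel to the box's, the lip overhangs the front wall by about 25 mm and the rear edge is some 8 mm from the back rest. Tipped open, it stands on its rear edge on the rear ledge, lip uppermost.
- lid_lip (a point): middle of the lower edge of the lid's front lip (61 mm from the lid's origin along its -x)
- rack: green steel lid rack fixed to the table. Origin on its underside below the middle of the free slot; x across the slots, y along them. Base plate 150 x 150 x 8 mm (x = -39 to 111); upright walls 140 mm long (y), 5 mm thick, tops 56 mm above the table. The second slot, 84 mm to +x, holds a blue cover reaching 68 mm above the table.
- rack_slot (a point): middle of the floor of the free slot (8 mm above the table). The slot is 24 mm wide (x), 48 mm deep, open at both ends (y)
- wrench: loose combination wrench lying flat on the table, a bystander; origin on its underside
- hammer: loose hammer lying on the table, a bystander; origin on its underside
- brush: loose brush lying on the table, a bystander; origin on its underside
- tube: loose copper tube offcut standing on end, 42 mm across, 45 mm tall, a bystander; origin on its underside
- can: loose green spray can standing upright, 60 mm across, 150 mm tall, a bystander; origin on its underside
- clamp: loose blue C-clamp lying flat, about 150 x 85 mm, 18 mm tall, a bystander; origin on its underside
- square: loose yellow welding square lying flat, about 80 x 85 mm, 20 mm tall, a bystander; origin on its underside

How it is judged (in metres and radians):
On the way:
1. the lid stands tipped up on the box, leaning on the back rest, and the fingers do not touch it (angle between lid's own z axis and vertical between 1.6 and 2 rad and z of lid in the frame of box between 0.125 and 0.16 m and x of lid in the frame of box between 0.015 and 0.085 m and y of lid in the frame of box between -0.03 and 0.03 m and contact force between the fingers and lid below 0.2 N and linear speed of lid below 0.05 m/s), for 0.2 s.
At the end, for the whole second after the job is handed in: The lid stands on its rear or front edge on the floor of the rack's free slot (lid centre 50 to 68 mm above the slot floor, within 24 mm of the slot's middle across it and 30 mm along it, lid leaning less than about 24 degrees), released and at rest (x of lid in the frame of rack_slot between -0.024 and 0.024 m and y of lid in the frame of rack_slot between -0.03 and 0.03 m and z of lid in the frame of rack_slot between 0.05 and 0.068 m and angle between the x axis of lid and the z axis of rack, either way round below 0.42 rad and angle between the z axis of lid and the x axis of rack, either way round below 0.45 rad and contact force between the fingers and lid below 0.1 N and linear speed of lid below 0.02 m/s); the robot touches nothing.
It fails at once if the lid is dropped or flung (moves faster than 0.9 m/s) (linear speed of lid above 0.9 m/s).
It fails at once if the lid is forced: pressed on the box or its back rest with more than 35 N (contact force between lid and box above 35 N).
It fails at once if the lid is jammed into the rack: pressed on it with more than 35 N (contact force between lid and rack above 35 N).
It fails at once if a bystander is moved by more than 30 mm (distance of any of wrench, hammer, brush, tube, can, clamp, square from where it was at the start of the episode above 0.03 m).
It also fails if it takes over 72 s, if anything falls off the work surface, if the arm or the gripper's body presses on something with over 40 N, if the wrist force passes 120 N, or if a joint passes its speed limit or range.

ROBOT

A 6-joint arm with a two-finger parallel gripper is mounted at the origin on the work surface. World frame = base frame: x ahead of the robot, y to its left, z up, the work surface at z = 0. Lengths are in m, angles in degrees, forces in N, time in s.
With the tool pointing down it reaches from about 0.325 to 0.775 m from the base axis. Payload 5.5 kg.
Tool frame: the origin (TCP) lies at the centre of the arm's flange, where the gripper is bolted on; the fingertips stand 182 mm ahead of it and the grasp point (between the pads) lies 163 mm ahead of it; z points along the fingers, y is the line along which they close (so a half turn about z gives the same grasp; the last joint's range is limited). The gripper opens to 88 mm and grips with 3 to 60 N. Pads are 20 mm wide; open, the fingers measure 115 mm over their backs; the gripper's body (75 mm by 178 mm) begins 61 mm behind the grasp point.
Start: joints at [-79.337, 5.22, 70.514, -0, 104.267, -3.249], TCP at [0.144, -0.582, 0.405] pointing down, gripper open.
Joint ranges: [-164.24, 164.24], [-49.07, 125.15], [9.68, 141.18], [-86.29, 266.29], [3.28, 154.24], [-151.56, 151.56]. Speed limits (degrees/s): [147.25, 147.25, 172.46, 180, 180, 180].

INTERFACE

Orientations are given as [roll, pitch, yaw] about the fixed x, y, z axes, in that order (R = Rz(yaw) Ry(pitch) Rx(roll)).
In Python, from station import r gives the robot as it stands. The module is installed in compiled form; this text tells all that it offers. Calls block until the motion is done:
- r.reach(position, orientation): joint-space move of the TCP to a pose.
- r.servo_line(position, rotation=None, speed=0.15): straight line of the TCP; rotation=None keeps the orientation; speed is the mean speed in m/s.
- r.move_joints(angles): joint-space move.
- r.let_go() and r.grab(squeeze=None): open the fingers fully, or close them until they stop; squeeze is the grip in N (None keeps the last).
- r.wait(seconds).
- r.inverse_kinematics(position, orientation): joint angles nearest the present ones, or None.
- r.sense(): the state.
- r.snapshot(name): name is "scene" or "top" or "wrist"; returns a dict with "frame" (420x560x3 uint8, red, green, blue), "fx", "fy", "cx", "cy" (pixels), "R" (3x3) and "t" (3): a world point X has camera coordinates R X + t. Camera axes: x right, y down, z forward; pixel columns grow to the right and rows downward; lengths in m; the calibration is good to about 2 mm. A picture is of the moment at which its call begins. There is no depth.
A pose or a line that the arm cannot do raises r.IKError and nothing moves.
- r.hand_in(): hands the job in; it is judged then, once.
The state is a dict: "clock": time; "joints": joint angles; "joint_vel": joint speeds; "joint_torque": joint torques, N m; "tcp_pos": TCP position; "orientation": TCP orientation; "contact_force": force on the tool from outside, world axes, zero at the start; "torque": the same for the moment, N m; "opening": finger opening in m; "gripper_force": force on a finger pad.
Only numpy, scipy, OpenCV 4.12 (cv2) and the standard library are available. Lean on these libraries where they do the work, as an engineer would, in place of code of your own. Each camera call takes 0.05 s, during which the arm holds its last target. There are 200 camera calls.

## Working session

There is one attempt and no reset: what is moved stays moved. The work goes in short steps, each a Python script; the robot and the scene stay as the last script left them, time stands still between calls to the robot, and variables do not carry over. Pictures are saved under pics/ and viewed, at most 10 in all, crops included, and the job is handed in when it is done.

```bash
mkdir -p pics; python3 - <<'E'
from station import r
import cv2, pickle
d={}
for n in("scene","top"):
    s=r.snapshot(n); d[n]=s
    cv2.imwrite(f"pics/{n}0.png",cv2.resize(s["frame"][:,:,::-1],(800,600),interpolation=cv2.INTER_CUBIC))
    print(n,s["fx"],s["fy"],s["cx"],s["cy"],s["R"],s["t"])
pickle.dump(d,open("d.pkl","wb")); print(r.sense())
E
```

```text
scene 518.0236436990373 518.0236436990373 280.6307088936774 202.72488838307956 [[ 0.16564981  0.98615833  0.00720356]
 [ 0.54369836 -0.08522869 -0.83494201]
 [-0.82277107  0.14222455 -0.55029078]] [-0.08359793 -0.25840745  2.04363591]
top 399.8433602426062 399.8433602426062 280.83132326526936 207.75461445795617 [[ 0.01980574 -0.99965763  0.01709843]
 [-0.98843186 -0.02214965 -0.15003949]
 [ 0.15036685 -0.01392899 -0.98853214]] [-0.03430265  0.60070119  1.28145927]
{'clock': 0.1, 'joints': array([-7.93381913e+01,  5.25694854e+00,  7.05754801e+01, -5.74406454e-04,
        1.04267768e+02, -3.24804716e+00]), 'joint_vel': array([-0.02151293, -0.17114255, -0.21103336, -0.02037768, -0.05256114,
        0.03626148]), 'joint_torque': array([ 3.10060743e-03, -4.47859025e+01, -4.07569349e+01,  7.00743031e-02,
        2.83832947e-02, -1.11364245e-04]), 'tcp_pos': array([ 0.14424738, -0.58244332,  0.40363405]), 'orientation': array([-1.79899932e+02, -5.12099992e-03,  1.39097103e+01]), 'contact_force': array([ 0.21558329,  0.6801863 , -0.74361261]), 'torque': array([-0.01232525, -0.06389991,  0.00259505]), 'gripper_force': 0.0, 'opening': 0.08795399814638877}
```

View pics/top0.png

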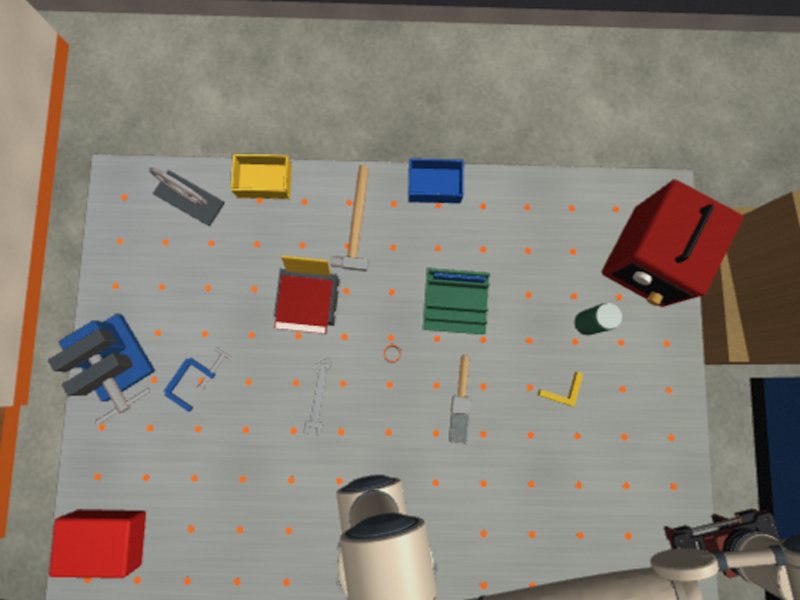

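View pics/scene0.png

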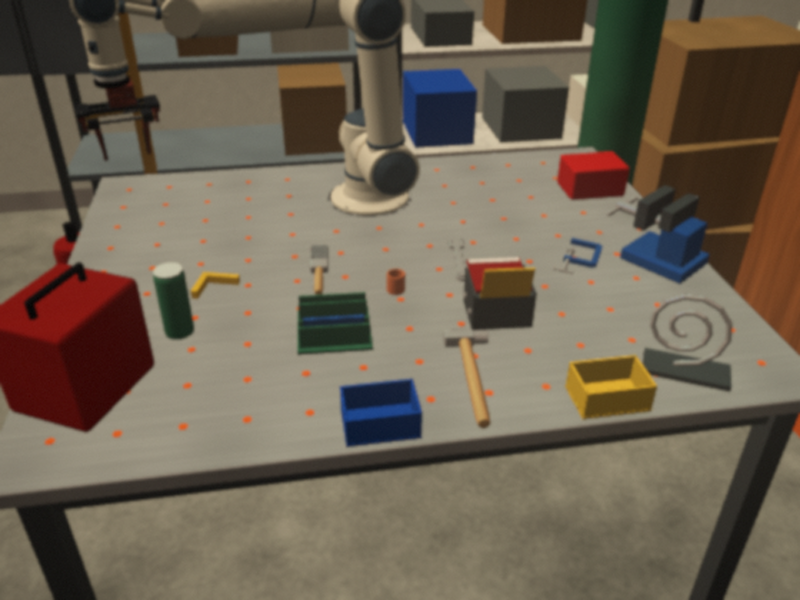

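The top view shows the box lid at about (305,300) with its white lip at row 327, and the rack at (456,300) with the blue cover at its far wall. In the scene view the tube stands at (396,281) and the hammer lies just behind the box at (465,340). Next I'll enlarge the box and rack in the top view.

```bash
python3 - <<'E'
import pickle,cv2
d=pickle.load(open("d.pkl","rb"))["top"]["frame"][:,:,::-1]
c=d[170:245,185:350]  # 75x165
cv2.imwrite("pics/crop1.png",cv2.resize(c,None,fx=4.8,fy=4.8,interpolation=cv2.INTER_CUBIC))
E
```

```text
(no output)
```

View pics/crop1.png

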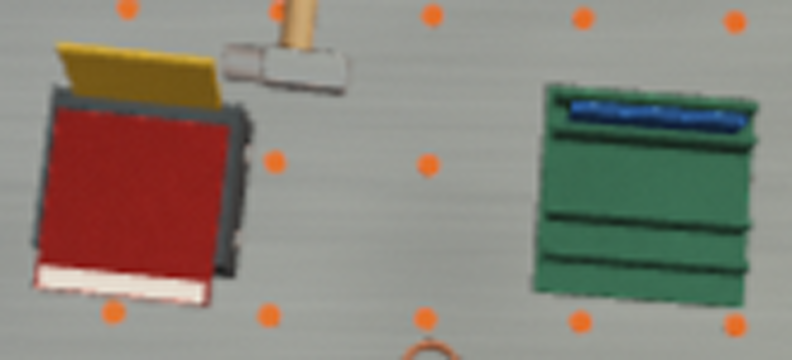

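```bash
cat > h.py <<'E'
import numpy as np
def ray(s,u,v,z):
    R,t=np.array(s["R"]),np.array(s["t"])
    C=-R.T@t; d=R.T@np.array([(u-s["cx"])/s["fx"],(v-s["cy"])/s["fy"],1])
    return C+d*(z-C[2])/d[2]
def proj(s,X):
    p=np.array(s["R"])@X+s["t"]; return np.array([s["fx"]*p[0]/p[2]+s["cx"],s["fy"]*p[1]/p[2]+s["cy"]])
def fit(P,W):
    "2D rigid: world = R(th) P + t"
    P,W=np.array(P,float),np.array(W)[:,:2]; a=P-P.mean(0); b=W-W.mean(0)
    th=np.arctan2((a[:,0]*b[:,1]-a[:,1]*b[:,0]).sum(),(a*b).sum())
    R=np.array([[np.cos(th),-np.sin(th)],[np.sin(th),np.cos(th)]]); t=W.mean(0)-R@P.mean(0)
    print("res mm",np.round((P@R.T+t-W)*1e3,1).tolist()); return t,np.degrees(th)
E
python3 - <<'E'
from h import *; import pickle
s=pickle.load(open("d.pkl","rb"))["top"]
f=lambda u,v,z:ray(s,185+(u+.5)/4.8-.5,170+(v+.5)/4.8-.5,z)
print("cam",-np.array(s["R"]).T@s["t"])
L=[f(35,288,.088),f(207,304,.088),f(55,107,.088),f(229,125,.088)]
print("lid",fit([(-.061,.058),(-.061,-.058),(.061,.058),(.061,-.058)],L))
xt=.05+.075*np.sin(np.radians(12));
print("rest top",f(58,43,.153),f(215,57,.153), np.linalg.norm(f(58,43,.153)-f(215,57,.153)))
K=[f(533,291,.008),f(743,305,.008)]
K2=[f(548,85,.008),f(757,102,.008)]
print(np.linalg.norm(K[0]-K[1]),np.linalg.norm(K[0]-K2[0]))
print("rack",fit([(-.039,.075),(-.039,-.075),(.111,.075),(.111,-.075)],K+K2))
E
```

```text
cam [ 0.4017426  -0.00313615  1.35747909]
res mm [[-0.1, 1.1], [-0.4, -0.7], [-0.4, -0.8], [0.8, 0.4]]
lid (array([0.57494291, 0.19862963]), np.float64(-4.177262841130025))
rest top [0.66980241 0.23999733 0.153     ] [0.66302125 0.13945745 0.153     ] 0.10076831097530942
0.14869224834804937 0.14868605076298172
res mm [[-0.2, 0.2], [-2.2, -1.0], [1.1, 0.1], [1.3, 0.7]]
rack (array([ 0.56550979, -0.15078504]), np.float64(-3.3488601532347357))
```

The sizes agree with the given ones: rest 101 mm against 100, rack 149 mm against 150, and residuals are about 1 mm. Next I'll plan the hook arc and check that it can be reached.

```bash
cat >> h.py <<'E'
from scipy.spatial.transform import Rotation as Ro
BY=-4.1; B=np.array([.5939,.195,0.]); RB=Ro.from_euler('z',BY,degrees=True)
KY=-3.35; K=np.array([.5655,-.1508,0.])
def rpy(R): return R.as_euler('xyz',degrees=True)
def tool(z,y,yaw):
    "orientation from tool z and y axes given in a frame yawed by yaw"
    z,y=np.array(z,float),np.array(y,float)
    return Ro.from_euler('z',yaw,degrees=True)*Ro.from_matrix(np.c_[np.cross(y,z),y,z])
TH=np.radians(30); AX=np.array([np.cos(TH),0,-np.sin(TH)]); UP=np.array([np.sin(TH),0,np.cos(TH)])
Pv=np.array([.042,0,.080])
def hook_tcp(corner,th=TH):   # TCP world for upper finger corner in box frame
    return B+RB.apply(corner-.010*UP-.182*AX)
def corner(phi,d=.020):
    e=np.array([-np.cos(phi),0,np.sin(phi)])
    return Pv+.122*e+d*AX if phi<TH else Pv+(.122-d)*e
E
python3 - <<'E'
from h import *; from station import r
for sg in(1,-1):
    o=rpy(tool(AX,[0,sg,0],BY)); print("hook",sg,o)
    for c in([-.13,0,.060],[-.062,0,.060]): 
        q=r.inverse_kinematics(hook_tcp(np.array(c)),o); print(c,hook_tcp(np.array(c)).round(3),None if q is None else np.round(q))
    for p in(0,30,60,80,100):
        q=r.inverse_kinematics(hook_tcp(corner(np.radians(p))),o);print(p,None if q is None else np.round(q))
t=np.radians(12)
for sg in(1,-1):
    z=[-np.sin(t),0,-np.cos(t)]; o=rpy(tool(z,[sg*np.cos(t),0,-sg*np.sin(t)],BY))
    for h in(.05,0): 
        g=B+RB.apply(np.array([.071,0,.2])+(-h+.006+.163)*-np.array(z)*1) if 0 else B+RB.apply(np.array([.070,0,.199])-(h-.006+.163)*np.array(z))
        q=r.inverse_kinematics(g,o); print("grasp",sg,h,g.round(3),None if q is None else np.round(q))
    o=rpy(tool([0,0,-1],[sg,0,0],KY))
    q=r.inverse_kinematics(K+[0,0,.124+.163],o); print("place",None if q is None else np.round(q))
E
```

```text
hook 1 [180.   60.  175.9]
[-0.13, 0, 0.06] [0.302 0.216 0.142] None
[-0.062, 0, 0.06] [0.37  0.211 0.142] [ 38. -32. 138. -63.  41. -10.]
0 [ 38. -33. 137. -61.  42. -12.]
30 [ 36. -36. 133. -53.  45. -23.]
60 [ 33. -32. 126. -49.  43. -29.]
80 [ 30. -27. 122. -47.  41. -32.]
100 [ 27. -22. 118. -47.  38. -33.]
hook -1 [180.  -60.   -4.1]
[-0.13, 0, 0.06] [0.302 0.216 0.142] None
[-0.062, 0, 0.06] [0.37  0.211 0.142] None
0 None
30 None
60 [ 33. -32. 126. -49.  43. 151.]
80 [ 30. -27. 122. -47.  41. 148.]
100 [ 27. -22. 118. -47.  38. 147.]
grasp 1 0.05 [0.707 0.187 0.401] [ 11.  33.  37.   4. 121.  17.]
grasp 1 0 [0.696 0.188 0.353] [ 12.  30.  46.   4. 115.  17.]
place [-18.   3.  84.   0.  92. -15.]
grasp -1 0.05 [0.707 0.187 0.401] None
grasp -1 0 [0.696 0.188 0.353] None
place None
```

```bash
sed -i 's/^TH=np.radians(30)/TH=np.radians(40)/; s/d=.020/d=.022/' h.py; cat >> h.py <<'E'
OH=rpy(tool(AX,[0,1,0],BY))
E
python3 - <<'E'
from h import *; from station import r
A=[[-.10,0,.17],[-.10,0,.058],[-.063,0,.058]]
ok=True
for c in A+[corner(np.radians(p)) for p in(0,20,40,60,80,100)]:
    q=r.inverse_kinematics(hook_tcp(np.array(c)),OH); ok&=q is not None; print(np.round(c,3),None if q is None else np.round(q))
if ok:
    r.grab(10); print("closed",r.sense()["clock"])
    q0=r.sense()["joints"]; r.move_joints([20,-20,100,0,90,0])
    r.reach(hook_tcp(np.array(A[0])),OH); print(r.sense()["clock"],r.sense()["tcp_pos"],hook_tcp(np.array(A[0])))
    r.servo_line(hook_tcp(np.array(A[1])),speed=.12)
    s=r.sense(); print(s["clock"],s["contact_force"],s["tcp_pos"]-hook_tcp(np.array(A[1])))
    import cv2
    im=r.snapshot("wrist"); cv2.imwrite("pics/w1.png",im["frame"][:,:,::-1])
    f=r.snapshot("scene")["frame"][130:240,250:420,::-1]; cv2.imwrite("pics/s1.png",cv2.resize(f,None,fx=4.7,fy=4.7,interpolation=cv2.INTER_CUBIC))
E
```

```text
[-0.1   0.    0.17] [ 39. -43. 127. -37.  60. -39.]
[-0.1    0.     0.058] [ 39. -38. 136. -43.  50. -28.]
[-0.063  0.     0.058] [ 35. -31. 132. -43.  45. -30.]
[-0.063  0.     0.066] [ 35. -32. 132. -42.  46. -31.]
[-0.056  0.     0.108] [ 34. -34. 128. -39.  49. -36.]
[-0.035  0.     0.144] [ 32. -32. 124. -36.  50. -41.]
[-0.008  0.     0.167] [ 29. -29. 119. -33.  50. -44.]
[0.025 0.    0.178] [ 27. -24. 115. -32.  49. -47.]
[0.059 0.    0.178] [ 24. -19. 111. -31.  46. -49.]
closed 1.4417
5.0917 [0.34876551 0.21247504 0.28009563] [0.34868121 0.2125775  0.2793269 ]
6.175 [-0.38864326 -0.19928185  1.10543301] [0.00031515 0.00017465 0.00093967]
```

View pics/w1.png

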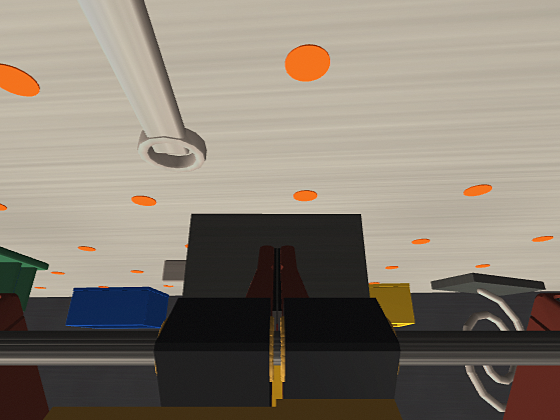

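The wrist view is upside down. It shows the closed fingertips at (278,250), centred on the box's front face (columns 190–360), so the finger is lined up and I'll insert and tip.

```bash
python3 - <<'E'
from h import *; from station import r
import cv2
def st(tag):
    s=r.sense(); print(tag,round(s["clock"],2),np.round(s["contact_force"],1)); return s["contact_force"]
r.servo_line(hook_tcp(np.array([-.063,0,.058])),speed=.06); f0=st("in")
for p in (3,8,16,24,32,40,50,60,70,78,84,90,94,97):
    r.servo_line(hook_tcp(corner(np.radians(p))),speed=.05)
    f=st(p)
    if np.linalg.norm(f-f0)>12: print("STOP"); break
im=r.snapshot("wrist"); cv2.imwrite("pics/w2.png",im["frame"][:,:,::-1])
s=r.snapshot("scene")["frame"][110:240,250:420,::-1]; cv2.imwrite("pics/s2.png",cv2.resize(s,None,fx=4.6,fy=4.6,interpolation=cv2.INTER_CUBIC))
E
```

```text
in 7.04 [-0.4 -0.2 -0. ]
3 7.47 [-1.3  1.4 -1. ]
8 7.84 [-0.1  0.4 -0.9]
16 8.33 [ 0.9  0.1 -1. ]
24 8.82 [-1.4  0.2 -1.5]
32 9.32 [-1.5  0.1 -1.1]
40 9.81 [-1.4  0.1  0.1]
50 10.31 [-0.9  0.5 -0.5]
60 10.81 [-0.9  0.3 -0.3]
70 11.31 [-0.8  0.1  0.1]
78 11.73 [-0.2  0.1 -0.3]
84 12.09 [0.5 0.  0.2]
90 12.45 [-0.2 -0.2  0.6]
94 12.74 [-0.7  0.1  0.6]
97 13.0 [ 0.6 -0.2  0.3]
```

View pics/s2.png

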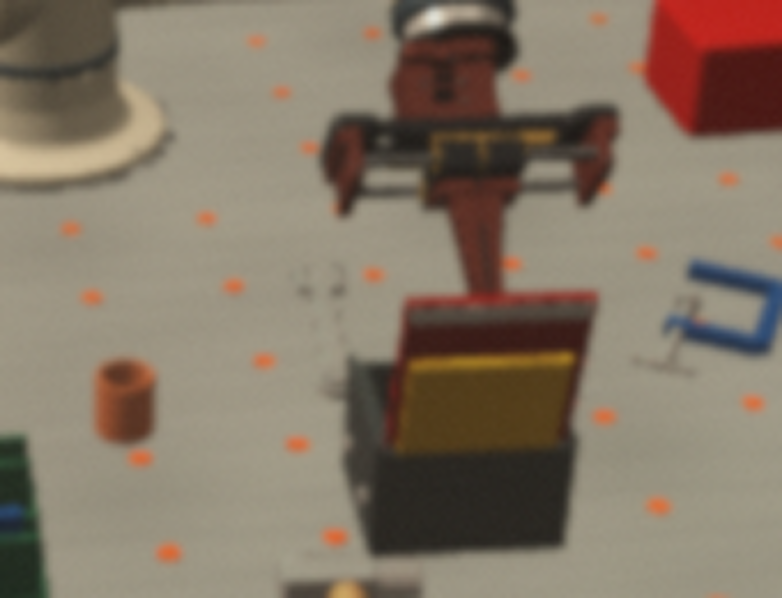

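The lid is upright behind the yellow rest: top edge at (405–597, 297), fingertip at (485,290), forces under 2 N. I'll nudge it to the lean, back off, and look.

```bash
python3 - <<'E'
from h import *; from station import r
import cv2,pickle
def st(tag):
    s=r.sense(); print(tag,round(s["clock"],2),np.round(s["contact_force"],1)); return s["contact_force"]
for p in(99,101):
    r.servo_line(hook_tcp(corner(np.radians(p))),speed=.03); f=st(p)
    if np.linalg.norm(f)>5: break
c=corner(np.radians(100))
r.servo_line(hook_tcp(c+[-.05,0,.0]),speed=.06); st("back")
r.servo_line(hook_tcp(c+[-.09,0,.09]),speed=.15); st("up")
d={n:r.snapshot(n) for n in("scene","top")}; pickle.dump(d,open("d2.pkl","wb"))
a=cv2.resize(d["scene"]["frame"][170:240,320:395,::-1],(400,373),interpolation=cv2.INTER_CUBIC)
b=cv2.resize(d["top"]["frame"][165:235,180:255,::-1],(400,373),interpolation=cv2.INTER_CUBIC)
cv2.imwrite("pics/c3.png",np.hstack([a,b]))
E
```

```text
99 13.37 [ 0.3 -0.2 -0.2]
101 13.63 [ 0.1 -0.9  0.5]
back 14.64 [ 0.3 -0.5 -0.3]
up 15.45 [0.5 0.4 0.9]
```

View pics/c3.png

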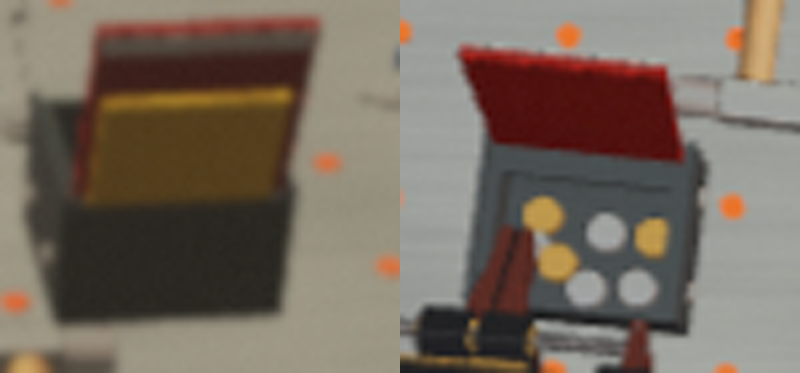

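The lid leans on the rest untouched. In the top view (right half) its far upper edge runs from (460,45) to (667,66) and its foot from (490,138) to (683,160). I'll check that against the expected lean before grasping.

```bash
python3 - <<'E'
from h import *; from station import r; import pickle
d=pickle.load(open("d2.pkl","rb")); s=d["top"]
f=lambda u,v,z:RB.inv().apply(ray(s,180+(u-400+.5)/5.333-.5,165+(v+.5)/5.333-.5,z)-B).round(4)
print("far edge (exp x .075)",f(460,45,.1977),f(667,66,.1977)); print("foot (exp .042)",f(490,138,.08),f(683,160,.08))
s=d["scene"]
g=lambda u,v,z:RB.inv().apply(ray(s,320+(u+.5)/5.333-.5,170+(v+.5)/5.333-.5,z)-B).round(4)
print("scene far edge",g(97,32,.1977),g(319,25,.1977))
E
```

```text
far edge (exp x .075) [0.0782 0.0598 0.1977] [ 0.0773 -0.0557  0.1977]
foot (exp .042) [0.0484 0.062  0.08  ] [ 0.0459 -0.056   0.08  ]
scene far edge [ 0.0742 -0.0606  0.1977] [0.0766 0.0543 0.1977]
```

```bash
cat >> h.py <<'E'
t_=np.radians(12); ZG=np.array([-np.sin(t_),0,-np.cos(t_)])
OG=rpy(tool(ZG,[np.cos(t_),0,-np.sin(t_)],BY))
DEP=.012
def grasp_tcp(h): return B+RB.apply(np.array([.0715,.001,.1985])-(h-DEP+.163)*ZG)
E
python3 - <<'E'
from h import *; from station import r
import cv2
def st(tag):
    s=r.sense(); print(tag,round(s["clock"],2),np.round(s["contact_force"],1),s["tcp_pos"].round(3),round(s["opening"],4),round(s["gripper_force"],1))
r.move_joints([20,-15,70,0,110,15]); st("via")
r.let_go()
r.reach(grasp_tcp(.07),OG); st("pre")
r.servo_line(grasp_tcp(0),speed=.06); st("down")
s=r.snapshot("scene"); a=cv2.resize(s["frame"][130:235,310:405,::-1],None,fx=4.2,fy=4.2,interpolation=cv2.INTER_CUBIC)
w=cv2.resize(r.snapshot("wrist")["frame"][:,:,::-1],(399,300)); w=cv2.copyMakeBorder(w,0,a.shape[0]-300,0,0,0)
cv2.imwrite("pics/c4.png",np.hstack([a,w]))
E
```

```text
via 16.6 [-0.   0.1 -1.5] [0.421 0.189 0.595] 0.0009 0.0
pre 19.07 [-0.5 -0.5  0.3] [0.71  0.188 0.417] 0.0878 0.0
down 20.39 [0.3 0.2 0.3] [0.697 0.189 0.347] 0.0878 0.0
```

View pics/c4.png

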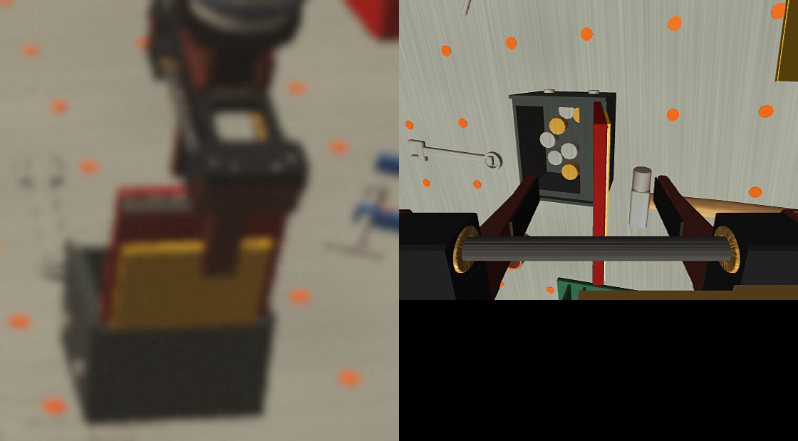

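The lid edge at column 600 sits midway between the fingers (540 and 655). Now I'll grip it and lift it straight up.

```bash
python3 - <<'E'
from h import *; from station import r
import cv2
def st(tag):
    s=r.sense(); print(tag,round(s["clock"],2),np.round(s["contact_force"],1),s["tcp_pos"].round(3),round(s["opening"],4),round(s["gripper_force"],1)); return s["tcp_pos"]
r.grab(30); p=st("grab")
r.servo_line(p+[0,0,.03],speed=.05); st("l1")
r.servo_line(p+[-.02,0,.12],speed=.1); st("l2")
o=rpy(tool([0,0,-1],[1,0,0],KY))
g=K+np.array([0,0,.008+.122-DEP+.163+.11])   # bottom 110 mm above floor
mid=np.array([.60,.02,g[2]])
print(r.inverse_kinematics(mid,o),r.inverse_kinematics(g,o))
r.servo_line(mid,o,speed=.15); st("mid")
r.servo_line(g,speed=.15); st("above")
t=r.snapshot("scene")["frame"][90:260,180:320,::-1]; a=cv2.resize(t,None,fx=3,fy=3,interpolation=cv2.INTER_CUBIC)
w=cv2.resize(r.snapshot("wrist")["frame"][:,:,::-1],(380,285)); w=cv2.copyMakeBorder(w,0,a.shape[0]-285,0,0,0)
cv2.imwrite("pics/c5.png",np.hstack([a,w]))
E
```

```text
grab 21.69 [-0.2  0.2 -0.1] [0.697 0.189 0.346] 0.0079 30.0
l1 22.44 [ 0.   0.  -2.6] [0.697 0.189 0.376] 0.0078 30.0
l2 23.52 [-0.1 -0.1 -3.2] [0.677 0.189 0.465] 0.0076 30.0
[-1.33754339e+00  5.13091977e+00  7.19886973e+01 -2.54444375e-14
  1.02880383e+02  2.01245661e+00] [-18.26181614   2.79529332  74.43056885   0.         102.77413783
 -14.91181614]
mid 25.0 [-0.4 -0.2 -2.9] [0.6   0.021 0.391] 0.0078 30.0
above 26.31 [-0.1 -0.9 -3.1] [ 0.566 -0.15   0.391] 0.0077 30.0
```

View pics/c5.png

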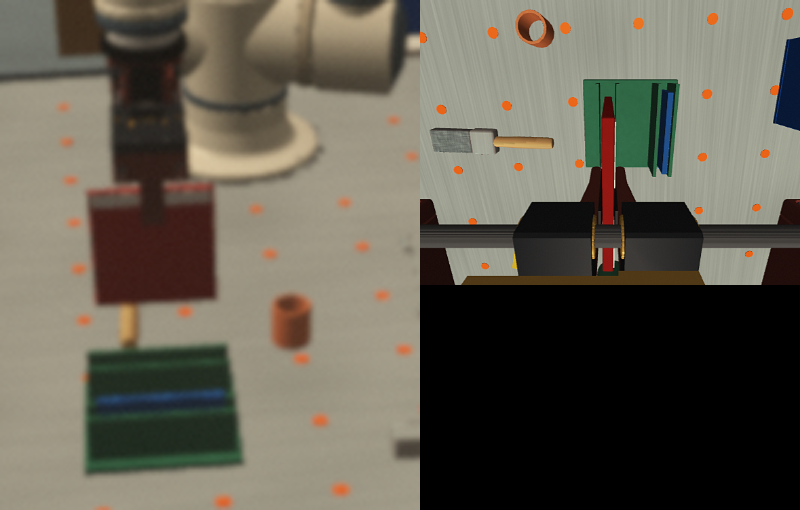

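The lid hangs upright. In the wrist view it is at column 608, between the slot walls at 599 and 617, with the finger centred on its width. I'll lower it slowly and watch the force.

```bash
python3 - <<'E'
from h import *; from station import r
import cv2
def st(tag):
    s=r.sense(); print(tag,round(s["clock"],2),np.round(s["contact_force"],1),s["tcp_pos"].round(4),round(s["opening"],4)); return s
zf=.008+.122-DEP+.163
r.servo_line(K+[0,0,zf+.06],speed=.1); st("a")
r.servo_line(K+[0,0,zf+.012],speed=.05); st("b")
z=zf+.012
while z>zf-.008:
    z-=.0015; r.servo_line(K+[0,0,z],speed=.02); r.wait(.1); s=r.sense()
    if abs(s["contact_force"][0])>6 or s["contact_force"][2]>-1.2: break
st("touch"); print(z-zf)
r.wait(.2); s=st("settle")
w=r.snapshot("wrist"); cv2.imwrite("pics/w6.png",w["frame"][:,:,::-1])
E
```

```text
a 27.06 [ 0.3  0.3 -2.2] [ 0.5655 -0.1508  0.3413] 0.0078
b 28.17 [-1.5  0.5 -2.4] [ 0.5656 -0.1509  0.2936] 0.0077
touch 31.67 [-2.2  1.   5.9] [ 0.5656 -0.1507  0.2792] 0.008
-0.0030000000000000027
settle 31.87 [-2.5  1.9  5.7] [ 0.5656 -0.1507  0.2792] 0.0076
```

View pics/w6.png

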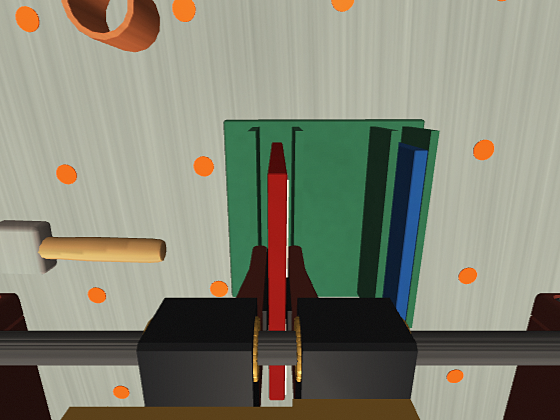

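The lid stands in the free slot at the expected height. Before releasing, I'll lean it 6° towards the near wall so that it won't topple far.

```bash
python3 - <<'E'
from h import *; from station import r
import cv2
def st(tag):
    s=r.sense(); print(tag,round(s["clock"],2),np.round(s["contact_force"],1),s["tcp_pos"].round(4),round(s["opening"],4)); return s
a=np.radians(6); Z=np.array([np.sin(a),0,-np.cos(a)]); RK=Ro.from_euler('z',KY,degrees=True)
o=rpy(tool(Z,[np.cos(a),0,np.sin(a)],KY))
p=st("now")["tcp_pos"]; L=p[2]+.0012-.008
base=np.array([p[0],p[1],.008])
g=base+RK.apply(-L*Z)+[0,0,.0005]
r.servo_line(g,o,speed=.02); st("lean")
r.let_go(); r.wait(.3); st("open")
r.servo_line(g-RK.apply(.08*Z),speed=.08); st("up")
r.servo_line(g+[0,0,.2],speed=.15); r.wait(.3); st("away")
d={n:r.snapshot(n) for n in("scene","wrist")}
A=cv2.resize(d["scene"]["frame"][120:260,180:320,::-1],(420,420),interpolation=cv2.INTER_CUBIC)
w=cv2.resize(d["wrist"]["frame"][:,:,::-1],(380,285)); w=cv2.copyMakeBorder(w,0,135,0,0,0)
cv2.imwrite("pics/c7.png",np.hstack([A,w]))
E
```

```text
now 31.92 [-1.8  1.   6.1] [ 0.5656 -0.1507  0.2792] 0.0079
lean 33.49 [-0.2 -0.4 -3.3] [ 0.5372 -0.149   0.2792] 0.0078
open 35.07 [-0.3  1.2  0.1] [ 0.5371 -0.1491  0.2794] 0.0877
up 36.22 [-0.3 -0.6 -0.3] [ 0.5287 -0.1486  0.3581] 0.0879
away 37.48 [ 1.   1.  -0.5] [ 0.5371 -0.1491  0.4788] 0.0883
```

View pics/c7.png

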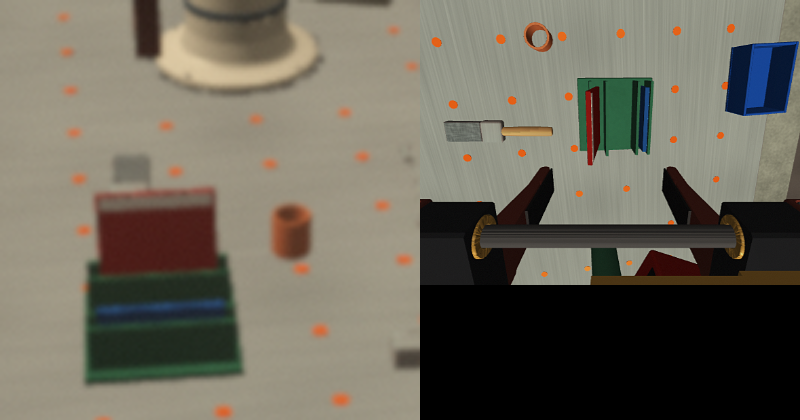

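The lid stands in the free slot, leaning on the near wall. It spans columns 97–215 in the scene view, centred on the rack's 90–228, and the gripper is well clear.

```bash
python3 -c "
from station import r
print(r.hand_in())"
```

```text
the job is handed in; nothing more can be done
None
```

I handed the job in at about 37 s of the 72 s: the lid was tipped open, released against the back rest, then lifted off and set standing on edge near the middle of the rack's free slot, but the hand-in gave no verdict.

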